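# Push a jammed cork out of a pipe into a bowl

### The job

A cork is jammed in the clear pipe held in the grey stand. Pick up the wooden pusher by its handle, push its rod into the pipe's white socket end and drive the cork through so that it drops out of the far end into the blue bowl. Then draw the pusher out and lay it flat on the bare worktop, without dropping it and without knocking the things that stand round about.

Things in the scene. Friction and masses are not known exactly. Their poses are not given: they have to be found in the camera images.
- pipe: Clear level pipe in a grey stand fixed to the worktop. Origin on the worktop under the pipe; +x along the pipe from inlet to outlet, z up. Pipe axis 62 mm up. Clear part 32 mm outside, 27 mm bore, x = -43 to +55 mm; white socket 42 mm outside, 35 mm bore, x = -64 to -43 mm. Foot 75 x 90 x 10 mm (x = -54 to +21); posts 42 mm wide, 71 mm high. Place and direction vary.
- pipe_inlet (a point): Centre of the open white socket end, on the pipe axis (x = -64 mm of the pipe); axes as pipe
- pipe_outlet (a point): Centre of the open far end above the bowl's rim, on the pipe axis (x = +55 mm of the pipe); axes as pipe
- cork: Cork, cylinder 24 mm across, 40 mm long; origin at its centre, x along it. Starts wholly inside the pipe, centre 2 to 22 mm on the inlet side of the pipe's origin, held by a rubber tongue pressing from above; takes some 4 to 10 N to slide. Once past the tongue it slides easily and tips out when half of it is beyond the outlet.
- pusher: Wooden pusher, 210 mm long, about 80 to 130 g, lying on the worktop. Origin on its axis at mid length, x along it toward the rod's tip. Darker square handle 24 x 24 mm from x = -105 to -35 mm (most of the weight); round rod 14 mm across from x = -35 to +105 mm. Lying on the worktop its axis is 12 mm up.
- pusher_tip (a point): Centre of the rod's free end (x = +105 mm of the pusher)
- pusher_grip (a point): Middle of the square handle, on the axis (x = -70 mm of the pusher)
- bowl: Blue loose bowl, 130 mm across the rim, 36 mm high, wall 4 mm; origin at the centre of its underside. It already stands under the outlet, its centre about 50 mm beyond the outlet; it may stay there.
- apple: Red apple, 72 mm; origin at the centre of its underside. Bystander.
- jam_jar: Jam jar, 66 mm across, 100 mm high; origin at the centre of its underside. Bystander.
- pepper_shaker: Pepper shaker, 44 mm across, 90 mm high; origin at the centre of its underside. Bystander.
- tin_small: Food tin, 57 mm across, 72 mm high; origin at the centre of its underside. Bystander.
There are look-alikes about, which are no part of the job. There is more than one size of the bowl; the job needs the smaller.

How it is judged (in metres and radians):
On the way, in this order (a step that is already met when the one before it is completed fails the run):
1. the pusher's rod is inside the pipe while the cork is still in it (x of pusher_tip in the frame of pipe between -0.06 and 0.06 m and y of pusher_tip in the frame of pipe between -0.015 and 0.015 m and z of pusher_tip in the frame of pipe between 0.047 and 0.077 m and angle between the x axis of pusher and the x axis of pipe, either way round below 0.2 rad and x of cork in the frame of pipe below 0.055 m and height (world z) of cork above 0.05 m), for 0.1 s.
2. the cork has come out of the outlet into the bowl (horizontal distance between cork and bowl below 0.06 m and height (world z) of cork below 0.045 m and contact force between cork and bowl above 0.02 N), for 0.2 s.
At the end, for the whole second after the job is handed in: The cork rests in the upright bowl (tilt < 0.15 rad): centre within 60 mm of the bowl's in plan, under 45 mm high, < 30 mm/s. The pusher lies level (0.15 rad) and at rest (< 20 mm/s) on the worktop, centre under 20 mm high, touching neither pipe, stand nor bowl (horizontal distance between cork and bowl below 0.06 m and height (world z) of cork below 0.045 m and linear speed of cork below 0.03 m/s and angle between bowl's own z axis and vertical below 0.15 rad and height (world z) of pusher below 0.02 m and angle between pusher's own x axis and vertical between 1.42 and 1.72 rad and linear speed of pusher below 0.02 m/s and contact force between pusher and pipe below 0.05 N and contact force between pusher and bowl below 0.05 N).
It fails at once if a bystander (apple, jam jar, pepper shaker or tin) is pushed more than 30 mm or tipped over (distance of any of apple, jam_jar, pepper_shaker, tin_small from where it was at the start of the episode above 0.03 m or angle between any of apple, jam_jar, pepper_shaker, tin_small's own z axis and vertical above 0.5 rad).
It fails at once if the pusher is dropped (falls free of the fingers faster than 0.6 m/s) (contact force between pusher and the fingers below 0.02 N and linear speed of pusher above 0.6 m/s).
It also fails if it takes over 48 s, if anything falls off the work surface, if the arm or the gripper's body presses on something with over 40 N, if the wrist force passes 120 N, or if a joint passes its speed limit or range.

### The arm

A 6-joint arm with a two-finger parallel gripper is mounted at the origin on a cart in front of the work surface, level with it; the furniture and walls round the work are solid. World frame = base frame: x ahead of the robot, y to its left, z up, the work surface at z = 0. Lengths are in m, angles in degrees, forces in N, time in s.
With the tool pointing down it reaches from about 0.3 to 0.75 m from the base axis. Payload 8.5 kg.
Tool frame: the origin (TCP) lies between the finger pads; the fingertips stand env.finger_overhang ahead of it and the grasp point (between the pads) lies 2 mm behind it (env.finger_overhang is the distance from the TCP to the fingertips, in m); z points along the fingers, y is the line along which they close (so a half turn about z gives the same grasp; the last joint's range is limited). The gripper opens to 85 mm and grips with 20 to 120 N. Pads are 22 mm wide; open, the fingers measure 114 mm over their backs; the gripper's body (76 mm by 85 mm) begins 54 mm behind the grasp point. The pads swing forward as they close: fully open they stand 13 mm farther back than shut.
Start: joints at [60.201, 21.807, 74.336, -0, 83.858, -12.336], TCP at [0.165, 0.525, 0.248] pointing down, gripper open.
Joint ranges: [-178.18, 178.18], [-50.72, 133.34], [12.68, 142.11], [-81.47, 261.47], [9.98, 163.14], [-165.26, 165.26]. Speed limits (degrees/s): [136.94, 136.94, 180, 180, 180, 180].

### API

Orientations are given as a 3x3 rotation matrix whose columns are the frame's x, y, z axes.
In Python, from rig import env gives the robot as it stands. The module is installed in compiled form; this text tells all that it offers.
- The arm moves only by the tool jog_arm, never from a script. Its arguments are lists of equal length, an entry for each row: "hand": the finger opening in m, from 0 to 0.0854; "travel": the shift along the world's x, y, z in m, a list of three; "yaw": the turn about the world's z in rad. A call has exactly 5 rows; each row shifts and turns the commanded pose from where the row before left it; what a row does not reach is not made up. A row lasts 1/8 s, in which the tool goes at most 62.5 mm and 10.7 degrees, less where a joint would pass 70% of its speed; a pose out of reach is approached as far as the arm can. A call is refused whole if a number of a shift passes 0.0625 or a number of a turn 0.188, either way. A call with a gripper value outside its range is refused whole. The fingers move at their own pace and stop on an object; "grip_force" is the grip in N (left out, the last holds). Time passes only in rows, so rows that do not move let the fingers close, or fill a call up. It gives the time, the measured TCP pose, the force, the opening and the grip force at its end, in the units of the state.
- env.observe(): the state, without advancing time (a new reading comes with each control period).
- env.get_image(name): name is "scene" or "top"; returns the picture (400x640x3 uint8, red, green, blue); there is no depth.
- env.calibration(name): a dict with "fx", "fy", "cx", "cy" (pixels), "position" and "rotation" of the camera in the world. Camera axes: x right, y down, z forward; pixel columns grow to the right and rows downward; lengths in m; the calibration is good to about 2 mm. A picture is of the moment at which its call begins. calibration takes no time and is no camera call.
- env.close_job(): hands the job in; it is judged then, once.
The state is a dict: "time_s": time; "q": joint angles; "qvel": joint speeds; "joint_efforts": joint torques, N m; "position": TCP position; "tool_rot": TCP orientation; "ft_force": force on the tool from outside, world axes, zero at the start; "wrist_torque": the same for the moment, N m; "grip_width": finger opening in m; "gripper_force": force on a finger pad.
Only numpy, scipy, OpenCV 4.12 (cv2) and the standard library are available. Lean on these libraries where they do the work, as an engineer would, in place of code of your own. Each camera call takes 0.05 s, during which the arm holds its last target. There are 200 camera calls.

## Working session

There is one attempt and no reset: what is moved stays moved. The work goes in short steps, Python scripts to look and compute and a tool call to move; the robot and the scene stay as the last step left them, time stands still between calls to the robot, and variables do not carry over. Pictures are saved under pics/ and viewed, at most 10 in all, crops included, and the job is handed in when it is done.

Besides the shell and the picture viewer there is one more tool, called after "Call:" by a JSON object that holds its "fn" and its "kwargs". jog_arm: Moves the arm, as the interface text tells. Its arguments: {"type":"object","properties":{"hand":{"type":"array"},"travel":{"type":"array"},"yaw":{"type":"array"},"grip_force":{"type":"number"}},"required":["hand","travel","yaw"]}

```bash
mkdir -p pics
python3 - <<'E'
from rig import env
import cv2,numpy as np
for n in("top","scene"):
    im=env.get_image(n); cv2.imwrite(f"pics/{n}0.png",im[:,:,::-1]); c=env.calibration(n); print(n,c)
print(env.finger_overhang, env.observe())
E
```

```text
top {'fx': 503.69742368093114, 'fy': 503.69742368093114, 'cx': 318.25159293303534, 'cy': 203.55020501727265, 'position': array([-0.4288581 , -0.19192936,  1.61355596]), 'rotation': array([[ 0.24797407, -0.79457582,  0.55421848],
       [-0.96873436, -0.19870744,  0.14855671],
       [-0.00791223, -0.5737287 , -0.81900719]])}
scene {'fx': 443.08146212222556, 'fy': 443.08146212222556, 'cx': 317.669962559915, 'cy': 202.0195720690719, 'position': array([-0.85552685, -0.95550921,  1.29381158]), 'rotation': array([[ 0.56951676, -0.47533195,  0.67060435],
       [-0.82179505, -0.31197203,  0.47678752],
       [-0.01742255, -0.82263782, -0.56829875]])}
0.017 {'time_s': 0.1, 'q': array([ 6.01999473e+01,  2.18384163e+01,  7.43792183e+01,  1.22659723e-03,
        8.38600061e+01, -1.23345237e+01]), 'qvel': array([ 0.03107832, -0.0153495 , -0.13809756, -0.00556714, -0.04302322,
        0.03890283]), 'joint_efforts': array([ 3.74910873e-03, -4.49218154e+01, -2.31656724e+01, -1.61823909e-04,
        3.65797954e-03,  3.00079671e-05]), 'position': array([0.16493402, 0.52443124, 0.24776848]), 'tool_rot': array([[-9.53896894e-01,  3.00133700e-01, -6.91914455e-04],
       [ 3.00134337e-01,  9.53896232e-01, -1.16531832e-03],
       [ 3.10263293e-04, -1.31926081e-03, -9.99999082e-01]]), 'ft_force': array([ 0.39448905, -0.02986664, -0.02385973]), 'wrist_torque': array([ 0.0405903 ,  0.04726317, -0.00035239]), 'gripper_force': 0.0, 'grip_width': 0.08537027213937308}
```

View pics/top0.png

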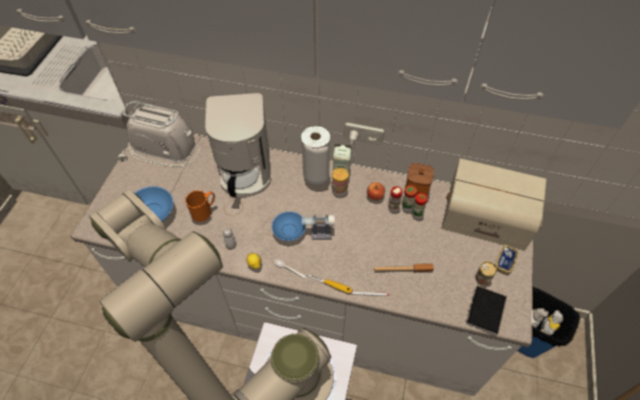

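View pics/scene0.png

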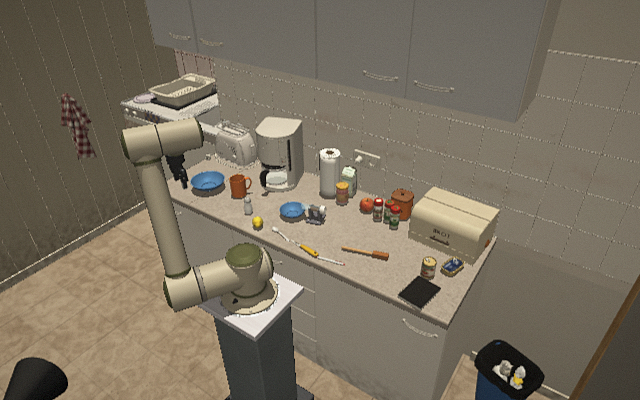

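The top view shows the pusher's rod tip at about (375,268) and its handle at about (425,267). The pipe stand is at about (321,228), with the small bowl at (289,228). Next I'll zoom in on these and measure them.

```bash
cat > h.py <<'E'
import numpy as np,cv2
from rig import env
def ray(n,u,v,z):
    c=env.calibration(n); d=c["rotation"]@np.array([(u-c["cx"])/c["fx"],(v-c["cy"])/c["fy"],1]); p=c["position"]
    return p+d*(z-p[2])/d[2]
def proj(n,P):
    c=env.calibration(n); q=c["rotation"].T@(np.array(P,float)-c["position"]); return np.array([c["fx"]*q[0]/q[2]+c["cx"],c["fy"]*q[1]/q[2]+c["cy"]])
def mean(n,k=6): return np.mean([env.get_image(n).astype(float) for _ in range(k)],0).astype(np.uint8)
E
python3 - <<'E'
from h import *
def pca(m):
    k,l,st,ce=cv2.connectedComponentsWithStats(m.astype(np.uint8)); i=1+np.argmax(st[1:,4]); ys,xs=np.where(l==i)
    P=np.c_[xs,ys].astype(float); c=P.mean(0); w,V=np.linalg.eigh(np.cov((P-c).T)); t=(P-c)@V[:,1]
    return len(xs),c,c+V[:,1]*t.min(),c+V[:,1]*t.max()
for n,(a,b,c,d),(e,f,g,hh),bw in(("top",(255,285,365,440),(195,250,265,345),(200,250,265,308)),("scene",(240,265,335,395),(190,235,272,335),(198,226,274,306))):
    im=cv2.imread(f"pics/{n}0.png"); hsv=cv2.cvtColor(im,cv2.COLOR_BGR2HSV)
    s=hsv[a:b,c:d]; m=(s[...,1]>110)&(s[...,0]<20)
    k,ce,p,q=pca(m)
    p+=(c,a);q+=(c,a);print(n,"pusher",k,p,q,ray(n,*p,.012),ray(n,*q,.012),np.linalg.norm(ray(n,*p,.012)-ray(n,*q,.012)))
    r,g2,h2,i2=bw; s=hsv[r:g2,h2:i2]; m=(s[...,0]>95)&(s[...,0]<125)&(s[...,1]>110)
    ys,xs=np.where(m); print("bowl box",xs.min()+h2,xs.max()+h2,ys.min()+r,ys.max()+r, ray(n,(xs.min()+xs.max())/2+h2,(ys.min()+ys.max())/2+r,.02))
t=cv2.imread("pics/top0.png")[195:250,265:345]; s=cv2.imread("pics/scene0.png")[190:235,272:335]
A=cv2.resize(t,(800,550),interpolation=0);cv2.imwrite("pics/c1.png",A)
cv2.imwrite("pics/c2.png",cv2.resize(s,(756,540),interpolation=0))
E
```

```text
top pusher 276 [432.09165657 267.09373365] [374.99364065 268.78534939] [ 0.48566906 -0.36308783  0.012     ] [ 0.42949056 -0.16740525  0.012     ] 0.20358707361316147
bowl box 273 303 213 238 [0.52459243 0.18227    0.02      ]
scene pusher 183 [387.87650103 256.59424279] [341.78884087 247.01603921] [ 0.48331064 -0.36806632  0.012     ] [ 0.42735523 -0.16934209  0.012     ] 0.20645175206664879
bowl box 280 303 202 216 [0.52640253 0.18697828 0.02      ]
```

View pics/c1.png

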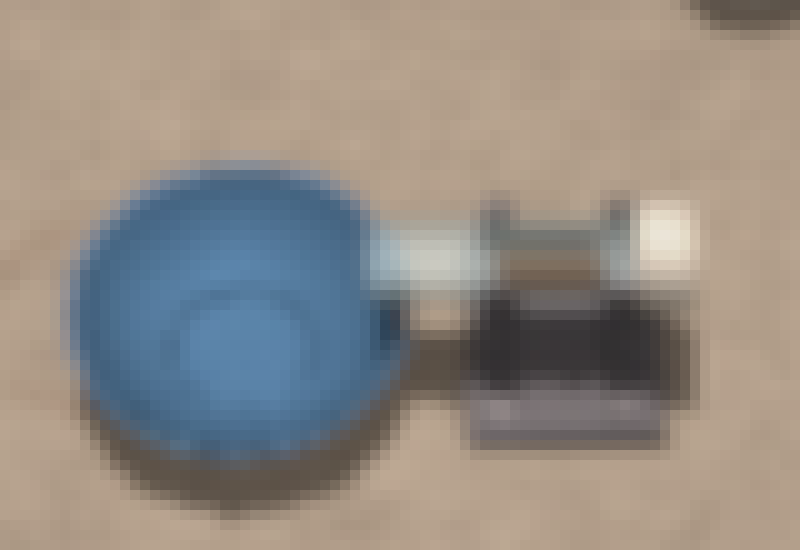

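View pics/c2.png

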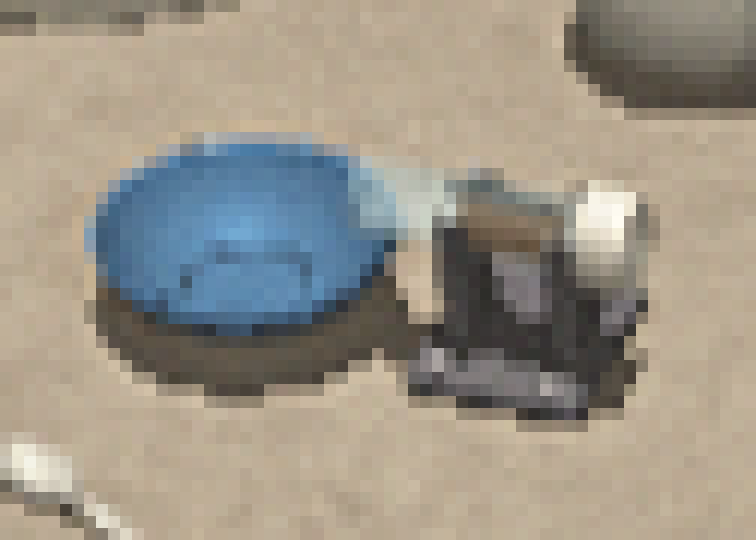

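The crops show the white socket at about c1 (662,248) and c2 (605,235), with the open inlet on the right. The clear outlet is on the left over the bowl, at c1 x≈365 and c2 x≈350. The pusher measured 0.205 m long against the 0.21 m given, so that agrees. I'll compute the pipe pose while starting the move toward the pusher.

Run:
```python
from h import *
S={}
for n,(r0,r1,c0,c1),sc,fr in(("top",(210,230,322,340),(330.7,219.4),None),("scene",(200,222,316,330),None,None)):
    im=cv2.imread(f"pics/{n}0.png").astype(float); s=im[r0:r1,c0:c1].min(2); w=np.clip(s-165,0,40)
    ys,xs=np.mgrid[r0:r1,c0:c1]; u,v=(w*xs).sum()/w.sum(),(w*ys).sum()/w.sum()
    on=w>0; print(n,"socket",u,v,xs[on].min(),xs[on].max(),ys[on].min(),ys[on].max(),ray(n,u,v,.062))
print("eye top: inlet edge, outlet", ray("top",334.5,219,.062),ray("top",301.3,220.4,.062))
print("scene socket, outlet", ray("scene",321.9,209.1,.062),ray("scene",300.7,205.6,.062))
# foot front bottom corners
a,b=ray("top",311.4,239.2,0),ray("top",331.2,239.2,0); print("foot top",a,b,b-a,np.linalg.norm(b-a))
a,b=ray("scene",305.9,222.4,0),ray("scene",320.4,224.4,0); print("foot scene",a,b,np.linalg.norm(b-a))
# bystanders
for k,p in dict(apple=(376,191),r1=(396,193),r2=(409,200),r3=(420,205)).items(): print(k,ray("top",*p,.04))
```

```text
top socket 331.046277665996 218.22635814889335 328 334 215 222 [0.56854426 0.02738622 0.062     ]
scene socket 321.92105263157896 207.4921052631579 320 324 205 210 [0.5712267  0.03451418 0.062     ]
eye top: inlet edge, outlet [0.56831906 0.01426015 0.062     ] [0.53268822 0.13120433 0.062     ]
scene socket, outlet [0.56019497 0.027119   0.062     ] [0.52787389 0.12929083 0.062     ]
foot top [0.49967329 0.08529296 0.        ] [5.17630195e-01 1.37301748e-02 2.22044605e-16] [ 1.79569019e-02 -7.15627803e-02  2.22044605e-16] 0.0737813110058414
foot scene [0.49796252 0.07895891 0.        ] [0.52343979 0.01166222 0.        ] 0.07195786513700145
apple [ 0.74785525 -0.10902801  0.04      ]
r1 [ 0.75710856 -0.18571976  0.04      ]
r2 [ 0.73628115 -0.23929533  0.04      ]
r3 [ 0.72323547 -0.28321783  0.04      ]
```

Call:
{"fn": "jog_arm", "kwargs": {"hand": [0.085, 0.085, 0.085, 0.085, 0.085], "travel": [[0.04, -0.045, 0], [0.04, -0.045, 0], [0.04, -0.045, 0], [0.03, -0.05, 0], [0.02, -0.055, 0]], "yaw": [-0.1, -0.1, -0.1, -0.1, -0.1]}}

```text
time_s: 0.72
position: [0.336, 0.2829, 0.248]
tool_rot: [[-0.691, 0.723, -0.0], [0.723, 0.691, -0.0], [0.0, -0.0, -1.0]]
ft_force: [1.2, 0.5, 0.3]
grip_width: 0.0851
gripper_force: 0.0
```

Call:
{"fn": "jog_arm", "kwargs": {"hand": [0.085, 0.085, 0.085, 0.085, 0.085], "travel": [[0.02, -0.055, 0], [0.02, -0.055, 0], [0.02, -0.055, 0], [0.02, -0.055, 0], [0.02, -0.055, 0]], "yaw": [-0.1, -0.1, -0.1, -0.1, -0.08]}}

```text
time_s: 1.35
position: [0.4353, 0.0077, 0.2482]
tool_rot: [[-0.279, 0.96, -0.0], [0.96, 0.279, 0.0], [0.0, -0.0, -1.0]]
ft_force: [0.5, 0.2, -1.1]
grip_width: 0.0849
gripper_force: 0.0
```

Call:
{"fn": "jog_arm", "kwargs": {"hand": [0.085, 0.085, 0.085, 0.085, 0.085], "travel": [[0.01, -0.06, 0], [0.01, -0.06, 0], [0.01, -0.06, 0], [0.01, -0.06, 0], [0.0, -0.06, 0]], "yaw": [0, 0, 0, 0, 0]}}

```text
time_s: 1.98
position: [0.4751, -0.2923, 0.2479]
tool_rot: [[-0.282, 0.959, -0.0], [0.959, 0.282, 0.001], [0.001, -0.0, -1.0]]
ft_force: [1.1, -0.2, 1.0]
grip_width: 0.085
gripper_force: 0.0
```

The pipe axis from the socket and outlet agrees with the foot's front edge to within 2 mm. The inlet is at about (0.5675, 0.0144), the origin at about (0.549, 0.076) and the yaw is about 106.5°. The grip point is (0.4755, -0.334).

Call:
{"fn": "jog_arm", "kwargs": {"hand": [0.085, 0.085, 0.07, 0.07, 0.07], "travel": [[0.0, -0.042, 0], [0, 0, -0.06], [0, 0, -0.06], [0, 0, -0.04], [0, 0, 0]], "yaw": [-0.01, 0, 0, 0, 0]}}

```text
time_s: 2.6
position: [0.474, -0.3313, 0.0858]
tool_rot: [[-0.272, 0.962, -0.005], [0.962, 0.272, 0.005], [0.006, -0.003, -1.0]]
ft_force: [-0.2, -0.1, -0.6]
grip_width: 0.07
gripper_force: 0.0
```

Run:
```python
from h import *
t=env.get_image("top")[:,:,::-1][225:295,360:450]; cv2.imwrite("pics/g1.png",cv2.resize(t,(720,560),interpolation=2))
o=env.observe(); print(o["position"],o["tool_rot"][:,1])
```

```text
[ 0.47497743 -0.33228706  0.08817908] [ 9.62154806e-01  2.72502288e-01 -7.94858123e-04]
```

View pics/g1.png

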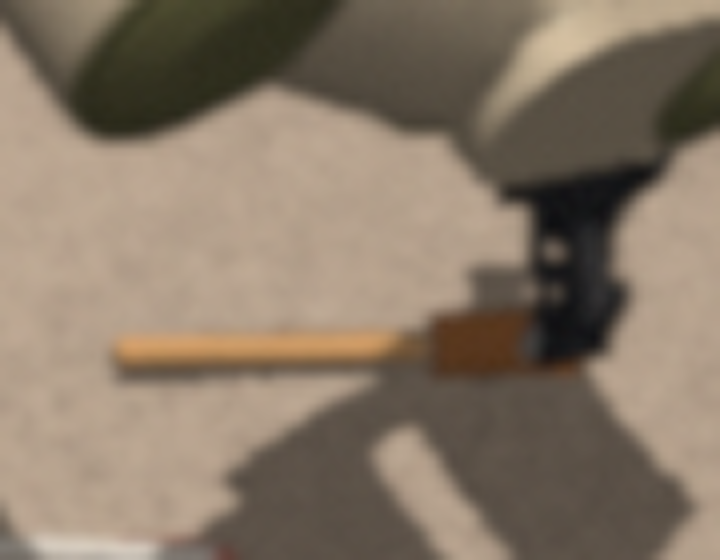

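The picture shows the handle at crop x 435–585 and the finger reaching down at about x 530–610. I'll check where the TCP projects against the handle's middle.

Run:
```python
from h import *
print("tcp proj crop",[(proj("top",[.475,-.3323,z])-(360,225)+.5)*8 for z in(.012,.071)])
for u in(115,435,587): print(u,ray("top",u/8-.5+360,(350-7*(u>300))/8-.5+225,.016))
```

```text
tcp proj crop [array([508.38887619, 346.43644746]), array([530.54638885, 282.44689853])]
115 [ 0.42847313 -0.16322539  0.016     ]
435 [ 0.46651628 -0.30018985  0.016     ]
587 [ 0.48294152 -0.36548885  0.016     ]
```

The TCP projects to x=508 and the handle's middle is at 511, so they line up. Next: descend and grip.

Call:
{"fn": "jog_arm", "kwargs": {"hand": [0.07, 0.07, 0.07, 0.02, 0.02], "travel": [[0, -0.001, -0.04], [0, 0, -0.02], [0, 0, -0.008], [0, 0, 0], [0, 0, 0]], "yaw": [0, 0, 0, 0, 0], "grip_force": 60}}

```text
time_s: 3.28
position: [0.4756, -0.3339, 0.0217]
tool_rot: [[-0.273, 0.962, 0.002], [0.962, 0.273, -0.002], [-0.002, 0.001, -1.0]]
ft_force: [0.4, 0.4, -0.5]
grip_width: 0.0342
gripper_force: 0.0
```

Call:
{"fn": "jog_arm", "kwargs": {"hand": [0.015, 0.015, 0.015, 0.015, 0.015], "travel": [[0, 0, 0], [0, 0, 0], [0, 0, 0], [0, 0, 0], [0, 0, 0]], "yaw": [0, 0, 0, 0, 0]}}

```text
time_s: 3.9
position: [0.4756, -0.3339, 0.0217]
tool_rot: [[-0.272, 0.962, 0.002], [0.962, 0.272, -0.002], [-0.002, 0.001, -1.0]]
ft_force: [0.8, 1.2, 6.4]
grip_width: 0.0224
gripper_force: 60.2
```

The handle is gripped, with an opening of 22.4 mm. Next: lift and carry to the pre-insert pose. The tip should end about 40 mm before the inlet.

Call:
{"fn": "jog_arm", "kwargs": {"hand": [0.015, 0.015, 0.015, 0.015, 0.015], "travel": [[0, 0, 0.02], [0, 0, 0.03], [0.03, 0.02, 0], [0.03, 0.03, 0], [0.03, 0.03, 0]], "yaw": [0, 0, 0, 0, 0]}}

```text
time_s: 4.53
position: [0.5659, -0.2526, 0.0708]
tool_rot: [[-0.272, 0.962, 0.0], [0.962, 0.272, -0.0], [-0.0, 0.0, -1.0]]
ft_force: [-0.1, -0.2, -0.9]
grip_width: 0.0229
gripper_force: 59.1
```

Call:
{"fn": "jog_arm", "kwargs": {"hand": [0.015, 0.015, 0.015, 0.015, 0.015], "travel": [[0.03, 0.03, 0], [0.023, 0.022, 0], [0.01, 0.01, 0], [0, 0, 0], [0, 0, 0]], "yaw": [0.01, 0, 0, 0, 0]}}

```text
time_s: 5.15
position: [0.6273, -0.1923, 0.0703]
tool_rot: [[-0.281, 0.96, -0.0], [0.96, 0.281, -0.0], [0.0, -0.0, -1.0]]
ft_force: [-0.6, -0.1, -1.4]
grip_width: 0.0228
gripper_force: 59.1
```

Run:
```python
from h import *
o=env.observe(); print(o["position"],o["tool_rot"][:,1],o["ft_force"])
a=env.get_image("top")[:,:,::-1];b=env.get_image("scene")[:,:,::-1]
cv2.imwrite("pics/t2.png",a);cv2.imwrite("pics/s2.png",b)
A=cv2.resize(a[190:250,285:385],(800,300*8//5),interpolation=2); B=cv2.resize(b[180:240,290:390],(800,480),interpolation=2)
cv2.imwrite("pics/ct2.png",A);cv2.imwrite("pics/cs2.png",B)
```

```text
[ 0.6273344  -0.19233128  0.07034859] [ 9.59687360e-01  2.81069340e-01 -4.44484656e-04] [-0.59026121 -0.13963484 -1.43401668]
```

View pics/ct2.png

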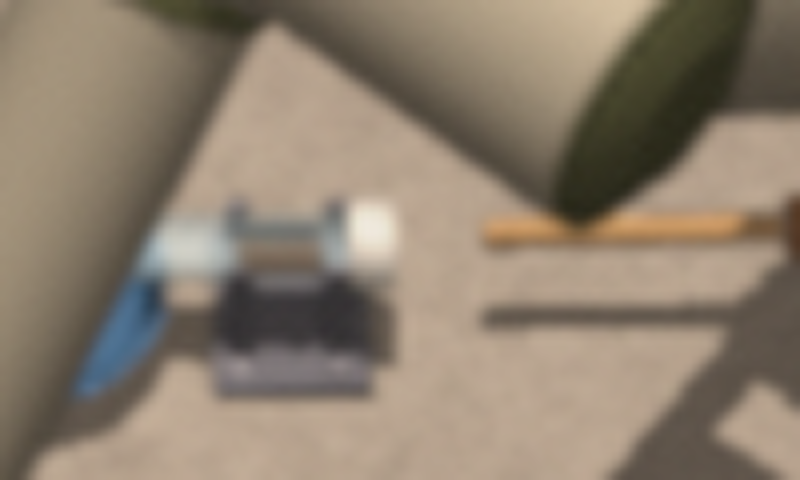

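View pics/cs2.png

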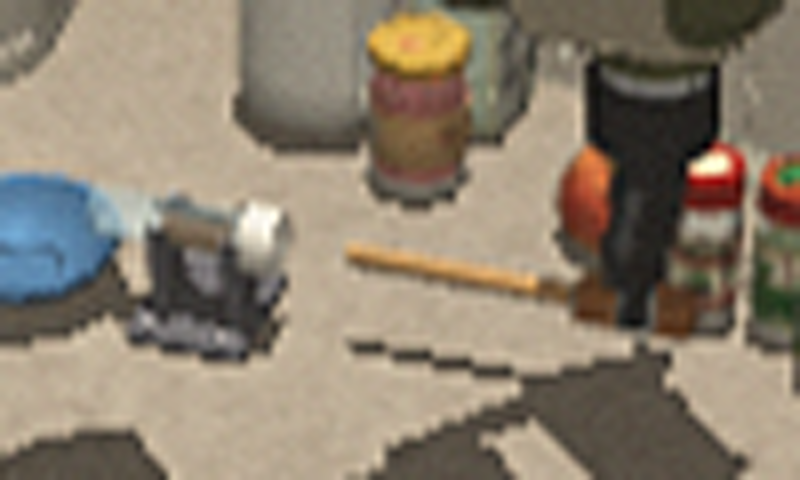

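The rod points into the socket in both views. In the top crop its line meets the socket at y≈235 and the socket centre is at ≈240. In the scene crop the figures are 238 and 240. Next is one numeric check of the rod and the pipe model in both views.

Run:
```python
from h import *
from scipy.optimize import least_squares
R={}
for n,f,(r0,r1,c0,c1) in(("top","t2",(212,226,343,376)),("scene","s2",(207,220,331,357))):
    im=cv2.imread(f"pics/{f}.png"); h=cv2.cvtColor(im,cv2.COLOR_BGR2HSV)[r0:r1,c0:c1]
    w=((h[...,1]>110)&(h[...,0]<22)&(h[...,2]>120)); ys,xs=np.where(w)
    cols=np.unique(xs); cy=np.array([ys[xs==c].mean() for c in cols]); k=np.polyfit(cols+c0,cy+r0,1); R[n]=(k,cols[0]+c0-.5)
    print(n,"rod line",k,"tip u",cols[0]+c0-.5,"thick px",np.mean([np.sum(xs==c) for c in cols]))
def res(p):
    o=[]
    for n,(k,u) in R.items():
        t=proj(n,p[:3]); d=np.array([*p[3:5],0]); d[2]=p[5] ; q=proj(n,p[:3]-.1*d)
        o+=[t[0]-u,t[1]-np.polyval(k,t[0]),q[1]-np.polyval(k,q[0])]
    return o+[100*(np.linalg.norm(p[3:])-1)]
s=least_squares(res,[.578,-.024,.061,-.284,.959,0]); print("tip",s.x[:3],"yaw",np.degrees(np.arctan2(s.x[4],s.x[3])),"dz",s.x[5],s.cost)
# pipe model projections
d=np.array([-.284,.959,0]);O=np.array([.5493,.0758,.062])
for n in R:
    for x in(-.064,-.0535,-.043,.03,.055): p=proj(n,O+x*d); k=R[n][0]; print(n,x,p,"rodline v there",np.polyval(k,p[0]))
```

```text
top rod line [-2.14682981e-02  2.25989321e+02] tip u 345.5 thick px 2.5
scene rod line [  0.19413043 146.35123188] tip u 332.5 thick px 1.7916666666666667
tip [ 0.57874517 -0.02368384  0.06147696] yaw 108.79397492559889 dz 0.06681802534931244 0.2241987497043602
top -0.064 [334.40393993 219.17687767] rodline v there 218.81023799705247
top -0.0535 [331.55335477 219.27835651] rodline v there 218.87143520909677
top -0.043 [328.70228728 219.37985252] rodline v there 218.93264277581397
top 0.03 [308.86723654 220.08596645] rodline v there 219.3584675582063
top 0.055 [302.06904303 220.32797738] rodline v there 219.50441320298037
scene -0.064 [324.95409795 209.20848601] rodline v there 209.43471220380346
scene -0.0535 [322.85960048 208.83860118] rodline v there 209.02810649923697
scene -0.043 [320.77063199 208.46969277] rodline v there 208.6225741379543
scene 0.03 [306.39838073 205.9315767 ] rodline v there 205.83248275279982
scene 0.055 [301.53627271 205.07293637] rodline v there 204.88859960726148
```

The triangulated tip is at (0.579, -0.024, 0.0615) and its line is within 1 px of the pipe axis. Inserting along (-0.284, 0.959).

Call:
{"fn": "jog_arm", "kwargs": {"hand": [0.015, 0.015, 0.015, 0.015, 0.015], "travel": [[-0.0037, 0.0115, 0], [-0.0037, 0.0115, 0], [-0.0035, 0.0115, 0], [-0.0034, 0.0115, 0], [-0.0034, 0.0115, 0]], "yaw": [0, 0, 0, 0, 0]}}

```text
time_s: 5.88
position: [0.6101, -0.1329, 0.0704]
tool_rot: [[-0.282, 0.959, 0.0], [0.959, 0.282, -0.0], [-0.0, 0.0, -1.0]]
ft_force: [-0.2, 0.3, -2.0]
grip_width: 0.0229
gripper_force: 59.1
```

Call:
{"fn": "jog_arm", "kwargs": {"hand": [0.015, 0.015, 0.015, 0.015, 0.015], "travel": [[-0.0023, 0.0077, 0], [-0.0023, 0.0077, 0], [-0.0023, 0.0077, 0], [-0.0023, 0.0077, 0], [-0.0023, 0.0077, 0]], "yaw": [0, 0, 0, 0, 0]}}

```text
time_s: 6.5
position: [0.5995, -0.0962, 0.0708]
tool_rot: [[-0.281, 0.96, 0.002], [0.96, 0.281, -0.002], [-0.003, 0.002, -1.0]]
ft_force: [1.5, -5.8, -1.0]
grip_width: 0.0226
gripper_force: 59.1
```

The axial push is about 6 N, which fits the cork sliding. Keep driving.

Call:
{"fn": "jog_arm", "kwargs": {"hand": [0.015, 0.015, 0.015, 0.015, 0.015], "travel": [[-0.0023, 0.0077, 0], [-0.0023, 0.0077, 0], [-0.0023, 0.0077, 0], [-0.0023, 0.0077, 0], [-0.0023, 0.0077, 0]], "yaw": [0, 0, 0, 0, 0]}}

```text
time_s: 7.12
position: [0.5871, -0.0562, 0.0703]
tool_rot: [[-0.282, 0.959, -0.0], [0.959, 0.282, 0.0], [0.0, -0.0, -1.0]]
ft_force: [-0.0, -0.3, -0.8]
grip_width: 0.0229
gripper_force: 59.2
```

Call:
{"fn": "jog_arm", "kwargs": {"hand": [0.015, 0.015, 0.015, 0.015, 0.015], "travel": [[-0.0014, 0.0048, 0], [-0.0014, 0.0048, 0], [-0.0014, 0.0048, 0], [0, 0, 0], [0, 0, 0]], "yaw": [0, 0, 0, 0, 0]}}

```text
time_s: 7.75
position: [0.5832, -0.0426, 0.0703]
tool_rot: [[-0.282, 0.959, 0.0], [0.959, 0.282, -0.0], [-0.0, 0.0, -1.0]]
ft_force: [-0.2, -0.3, -1.3]
grip_width: 0.0224
gripper_force: 59.2
```

Run:
```python
from h import *
o=env.observe(); print(o["position"],o["ft_force"])
a=env.get_image("top")[:,:,::-1];b=env.get_image("scene")[:,:,::-1]
A=cv2.resize(a[195:250,265:365],(800,440),interpolation=2); B=cv2.resize(b[190:235,272:354],(800,440),interpolation=2)
cv2.imwrite("pics/c3.png",cv2.resize(np.vstack([A,B]),(545,600)))
```

```text
[ 0.58321797 -0.04257449  0.0703195 ] [-0.21136744 -0.26028049 -1.29466715]
```

View pics/c3.png

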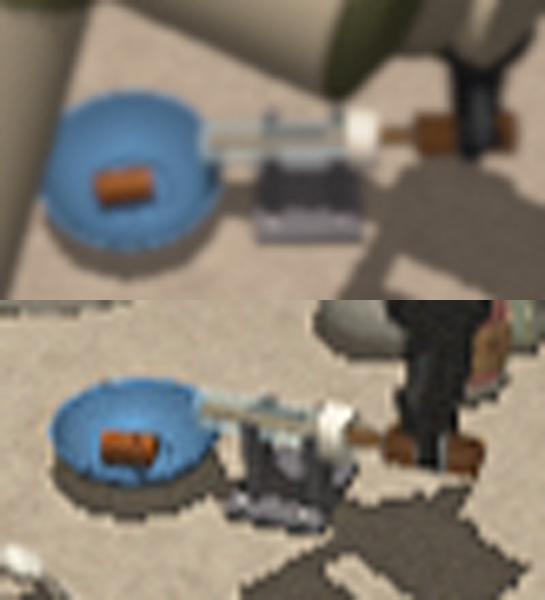

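The cork lies in the small bowl, at about (125,187) in the upper half and (130,448) in the lower half. Now I'll draw the pusher out along the axis.

Call:
{"fn": "jog_arm", "kwargs": {"hand": [0.015, 0.015, 0.015, 0.015, 0.015], "travel": [[0.005, -0.017, 0], [0.0059, -0.02, 0], [0.0059, -0.02, 0], [0.0059, -0.02, 0], [0.0059, -0.02, 0]], "yaw": [0, 0, 0, 0, 0]}}

```text
time_s: 8.48
position: [0.6121, -0.1412, 0.0703]
tool_rot: [[-0.282, 0.96, 0.0], [0.96, 0.282, -0.0], [-0.0, -0.0, -1.0]]
ft_force: [-0.3, -0.3, -0.7]
grip_width: 0.0228
gripper_force: 59.2
```

Call:
{"fn": "jog_arm", "kwargs": {"hand": [0.015, 0.015, 0.015, 0.015, 0.015], "travel": [[0.0059, -0.02, 0], [0.0059, -0.02, 0], [0.0045, -0.015, 0], [0, 0, 0], [0, 0, 0]], "yaw": [0, 0, 0, 0, 0]}}

```text
time_s: 9.1
position: [0.6279, -0.1939, 0.0702]
tool_rot: [[-0.282, 0.959, -0.001], [0.959, 0.282, 0.0], [0.001, -0.0, -1.0]]
ft_force: [-0.9, -0.2, -0.6]
grip_width: 0.0229
gripper_force: 59.2
```

Call:
{"fn": "jog_arm", "kwargs": {"hand": [0.015, 0.015, 0.015, 0.015, 0.015], "travel": [[-0.02, -0.02, 0], [-0.03, -0.03, 0], [-0.03, -0.03, 0], [-0.03, -0.03, 0], [-0.025, -0.02, 0]], "yaw": [0, 0, 0, 0, 0]}}

```text
time_s: 9.72
position: [0.492, -0.3248, 0.0706]
tool_rot: [[-0.282, 0.959, 0.0], [0.959, 0.282, -0.0], [-0.0, 0.0, -1.0]]
ft_force: [0.1, -1.4, -1.0]
grip_width: 0.0229
gripper_force: 59.1
```

Call:
{"fn": "jog_arm", "kwargs": {"hand": [0.015, 0.015, 0.015, 0.015, 0.015], "travel": [[-0.016, -0.01, 0], [0, 0, 0], [0, 0, -0.025], [0, 0, -0.015], [0, 0, -0.006]], "yaw": [0, 0, 0, 0, 0]}}

```text
time_s: 10.35
position: [0.4774, -0.3336, 0.0234]
tool_rot: [[-0.283, 0.959, -0.001], [0.959, 0.283, 0.001], [0.001, -0.001, -1.0]]
ft_force: [-0.3, -0.5, -0.9]
grip_width: 0.0226
gripper_force: 59.2
```

Call:
{"fn": "jog_arm", "kwargs": {"hand": [0.015, 0.015, 0.015, 0.015, 0.015], "travel": [[0, 0, -0.001], [0, 0, -0.001], [0, 0, -0.0005], [0, 0, 0], [0, 0, 0]], "yaw": [0, 0, 0, 0, 0]}}

```text
time_s: 10.98
position: [0.4771, -0.3345, 0.022]
tool_rot: [[-0.282, 0.959, 0.0], [0.959, 0.282, -0.0], [-0.0, 0.0, -1.0]]
ft_force: [-0.4, 1.1, -0.8]
grip_width: 0.0227
gripper_force: 59.2
```

Call:
{"fn": "jog_arm", "kwargs": {"hand": [0.015, 0.015, 0.015, 0.015, 0.015], "travel": [[0, 0, -0.0005], [0, 0, -0.0005], [0, 0, -0.0005], [0, 0, 0], [0, 0, 0]], "yaw": [0, 0, 0, 0, 0]}}

```text
time_s: 11.6
position: [0.4771, -0.3345, 0.0217]
tool_rot: [[-0.282, 0.959, 0.001], [0.959, 0.282, -0.001], [-0.001, 0.0, -1.0]]
ft_force: [-3.1, 2.9, 12.5]
grip_width: 0.0226
gripper_force: 61.0
```

Contact with the worktop reads 12 N. Release gently and rise.

Call:
{"fn": "jog_arm", "kwargs": {"hand": [0.028, 0.035, 0.05, 0.06, 0.06], "travel": [[0, 0, 0.0005], [0, 0, 0.0005], [0, 0, 0], [0, 0, 0], [0, 0, 0]], "yaw": [0, 0, 0, 0, 0], "grip_force": 20}}

```text
time_s: 12.22
position: [0.477, -0.3345, 0.0212]
tool_rot: [[-0.282, 0.959, -0.0], [0.959, 0.282, 0.0], [0.0, -0.0, -1.0]]
ft_force: [-1.1, -0.4, 0.6]
grip_width: 0.06
gripper_force: 0.0
```

Call:
{"fn": "jog_arm", "kwargs": {"hand": [0.06, 0.06, 0.06, 0.06, 0.06], "travel": [[0, 0, 0.01], [0, 0, 0.03], [0, 0, 0.05], [0, 0, 0.06], [0, 0, 0.0]], "yaw": [0, 0, 0, 0, 0]}}

```text
time_s: 12.85
position: [0.4783, -0.3356, 0.1768]
tool_rot: [[-0.282, 0.959, 0.007], [0.959, 0.282, -0.007], [-0.009, 0.005, -1.0]]
ft_force: [-0.3, 0.2, -0.3]
grip_width: 0.0598
gripper_force: 0.0
```

Run:
```python
from h import *
o=env.observe(); print(o["position"],o["grip_width"],o["ft_force"])
b=env.get_image("scene")[:,:,::-1]
cv2.imwrite("pics/c4.png",cv2.resize(b[180:280,270:420],(800,533),interpolation=2))
```

```text
[ 0.4783172  -0.33564631  0.1767668 ] 0.05980688174216427 [-0.31192639  0.18794792 -0.32604712]
```

View pics/c4.png

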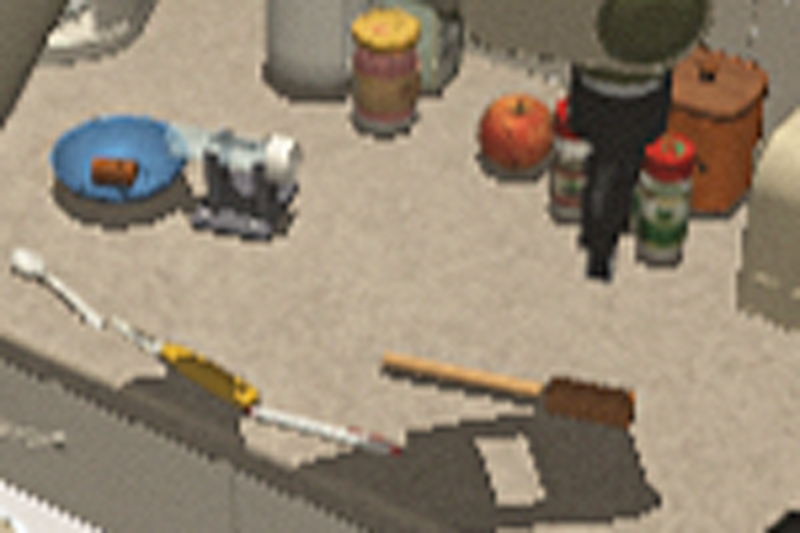

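The pusher lies flat on the worktop, from (385,362) to (632,410). The cork is in the bowl at (115,170), and the things around it still stand. Handing in.

```bash
python3 -c "
from rig import env
print(env.close_job())"
```

```text
the job is handed in; nothing more can be done
None
```

The job is handed in: the last picture shows the cork in the small blue bowl, the pusher flat on the bare worktop, and the apple and jars in view still standing; the hand-in gave no verdict.

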